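Rest a printed valve body in the tilted datum corner

ROBOT

A 6-joint arm with a two-finger parallel gripper is mounted at the origin on a cart in front of the work surface, level with it; the furniture and walls round the work are solid. World frame = base frame: x ahead of the robot, y to its left, z up, the work surface at z = 0. Lengths are in m, angles in rad, forces in N, time in s.
With the tool pointing down it reaches from about 0.275 to 0.85 m from the base axis. Payload 19 kg.
Tool frame: the origin (TCP) lies midway between the tips of the shut fingers; the grasp point (between the pads) lies 19 mm behind it; y points along the fingers, z is the direction in which the jaws open and shut, and the axes are right-handed (so a half turn about y gives the same grasp; the last joint's range is limited). The gripper opens to 85 mm and grips with 20 to 120 N. Pads are 22 mm wide; open, the fingers measure 114 mm over their backs; the gripper's body (76 mm by 85 mm) begins 54 mm behind the grasp point. The pads swing forward as they close: fully open they stand 13 mm farther back than shut.
Start: joints at [-1.301, 0.15, 1.437, -0, 1.554, -0.134], TCP at [0.226, -0.529, 0.231] pointing down, gripper open.
Joint ranges: [-2.8, 2.8], [-0.68, 2.1], [0.12, 2.68], [-1.39, 4.53], [0.16, 2.79], [-2.81, 2.81]. Speed limits (rad/s): [1.89, 1.89, 2.22, 3.01, 3.01, 3.01].

INTERFACE

Orientations are given as a rotation vector (axis times angle).
In Python, from cell import sense, snapshot, calibration, sign_off gives the robot as it stands.
- The arm moves only by the shell command python3 -m handwheel 'ROWS'. ROWS is JSON, a list of rows, each a list of 7 numbers: the shift along the tool's x, y, z in m, then the turn, a rotation vector about the tool's x, y, z in degrees, then the closure, from 0 (fully open) to 1 (shut). A call has 1 to 12 rows; each row shifts and turns the commanded pose from where the row before left it, along the tool's axes as they then stand; what a row does not reach is not made up. A row lasts 1/12 s, in which the tool goes at most 41.7 mm and 7.16 degrees, less where a joint would pass 70% of its speed; a pose out of reach is approached as far as the arm can. A call is refused whole if a number of a shift passes 0.0417 or a number of a turn 7.16, either way. A call with a gripper value outside its range is refused whole. The fingers move at their own pace and stop on an object; the grip force is fixed at half the most. Time passes only in rows, so rows that do not move let the fingers close. It gives the time, the measured TCP pose, the force and the opening at its end, in the units of the state.
- sense(): the state, without advancing time (a new reading comes with each control period).
- snapshot(name): name is "scene" or "side" or "wrist"; returns the picture (384x512x3 uint8, blue, green, red); there is no depth.
- calibration(name): a dict with "intrinsics" (3x3 intrinsics, pixels), "pose" (4x4, takes a point from camera to world coordinates); the wrist camera has in their place "hand_eye" (4x4, takes a point from camera to tool coordinates, whose origin is the TCP and whose axes are the tool frame's). Camera axes: x right, y down, z forward; pixel columns grow to the right and rows downward; lengths in m; the calibration is good to about 2 mm. A picture is of the moment at which its call begins: read the wrist's pose just before it. calibration takes no time and is no camera call.
- sign_off(): hands the job in, once; it reports no verdict.
The state is a dict: "time_s": time; "q": joint angles; "joint_velocities": joint speeds; "joint_torque": joint torques, N m; "tcp_pos": TCP position; "orientation": TCP orientation; "contact_force": force on the tool from outside, world axes, zero at the start; "ft_torque": the same for the moment, N m; "gripper_width": finger opening in m.
Only numpy, scipy, OpenCV 4.12 (cv2) and the standard library are available. Lean on these libraries where they do the work, as an engineer would, in place of code of your own. Each camera call takes 0.05 s, during which the arm holds its last target. There are 200 camera calls.

TASK

Pick up the dark grey printed valve body and set it down, without dropping it from a height, on the upper part of the tilted white plate, lengthwise along the long fence and a few centimetres clear of both the fence and the end stop. Let go and move away so that it slides down by itself into the low corner, resting against both; do not push it in. Leave the printed bracket and the blue cap alone.

Things in the scene. Friction and masses are not known exactly. Their poses are not given: they have to be found in the camera images.
- valve_center (a point): Dark grey printed valve body, 60 g, 117 mm long, 36 wide, 42 high, lying on its base. The point is its centre, 21 mm above its underside. z up; y along its length (ends at y = -58 and +58); x across. Grasp the block in the middle (y -28 to +32, sides at x = -18 and +18, 34 high); a pipe stub 22 to 28 mm thick is at each end. Either end may face the end stop.
- plate: White slippery tilted plate, 160 x 200 mm, on a fixed stand. Origin: centre of its top surface, 72 mm above the bench; z: its upward normal, 23 degrees off vertical. It falls 20 degrees towards its -x edge, where a dark fence 16 mm high has its inner face at x = -70 mm, and 11 towards its +y edge, where a dark end stop 24 mm high has its face at y = +90 mm. The other edges are open.
- seat (a point): Point on the plate's frame (same axes) where the valve's centre comes to rest when it is seated in the low corner, lengthwise along y against fence and end stop: 18 mm from the fence, 58 mm from the end stop, 21 mm above the plate. Friction there is about 0.07: a part let go on the plate, even from level, settles flat and slides there in about a second.
- bracket: Bystander: white printed angle bracket, 50 x 30 mm, 45 mm high, standing loose on the bench. Origin at the centre of its underside. Not to be moved.
- cap: Bystander: blue printed flanged cap, 72 mm across, 63 mm high, standing loose on the bench. Origin at the centre of its underside. Not to be moved.
Mind the look-alikes: they are no part of the job. Of the things like the part that bears valve_center, leave any that is purple or yellow; of the rest the larger one is meant.

How it is judged:
By the outcome, as a careful person would: the job done as asked, in the order asked, and still so for the second after the job is handed in, with the robot touching nothing.
It also fails if it takes over 40 s, if anything falls off the work surface, if the arm or the gripper's body presses on something with over 40 N, if the wrist force passes 120 N, or if a joint passes its speed limit or range.

## Working session

There is one attempt and no reset: what is moved stays moved. The work goes in short steps, Python scripts to look and compute and a shell command to move; the robot and the scene stay as the last step left them, time stands still between calls to the robot, and variables do not carry over. Pictures are saved under pics/ and viewed, about 8 in all and at most 12, crops included, and the job is handed in when it is done.

```bash
mkdir -p pics
python3 - <<'E'
from cell import *
import cv2,numpy as np
s=sense();print(s)
for n in("scene","side","wrist"):
    cv2.imwrite(f"pics/{n}0.png",snapshot(n));print(n,{k:np.round(v,4).tolist() for k,v in calibration(n).items()})
a=cv2.imread("pics/scene0.png");b=cv2.imread("pics/side0.png")
E
```

```text
{'time_s': 0.0, 'q': array([-1.30102824e+00,  1.50958966e-01,  1.43801736e+00,  1.32394022e-05,
        1.55383141e+00, -1.33968304e-01]), 'joint_velocities': array([-1.71241516e-04,  5.01193657e-04,  1.65726996e-04,  4.95420116e-05,
       -1.25909054e-03, -6.60005722e-04]), 'joint_torque': array([ 2.98452478e-04, -7.13044810e+01, -5.70871174e+01, -6.75475258e-05,
        8.78173654e-03,  5.34812114e-05]), 'tcp_pos': array([ 0.22582705, -0.52852175,  0.23069768]), 'orientation': array([-0.40927207,  2.00070142, -1.99822543]), 'contact_force': array([-0.50077688, -0.39880096,  0.29789444]), 'ft_torque': array([-0.02032913,  0.01719686,  0.01679545]), 'gripper_width': 0.08528277839540767}
scene {'intrinsics': [[496.829, 0.0, 252.9747], [0.0, 496.829, 191.3006], [0.0, 0.0, 1.0]], 'pose': [[-0.4339, -0.4279, 0.7929, -0.3046], [-0.9007, 0.1854, -0.3929, 0.5062], [0.0211, -0.8846, -0.4658, 0.5711], [0.0, 0.0, 0.0, 1.0]]}
side {'intrinsics': [[437.4067, 0.0, 259.2953], [0.0, 437.4067, 193.2447], [0.0, 0.0, 1.0]], 'pose': [[-0.8753, -0.2849, 0.3907, 0.0833], [-0.4835, 0.5079, -0.7129, 0.9271], [0.0046, -0.8129, -0.5823, 0.7483], [0.0, 0.0, 0.0, 1.0]]}
wrist {'intrinsics': [[274.4575, 0.0, 256.5017], [0.0, 274.4575, 192.8249], [0.0, 0.0, 1.0]], 'hand_eye': [[-0.0002, 0.9563, 0.2924, -0.0736], [0.0001, -0.2924, 0.9563, -0.142], [1.0, 0.0002, -0.0, 0.0002], [0.0, 0.0, 0.0, 1.0]]}
```

View pics/scene0.png

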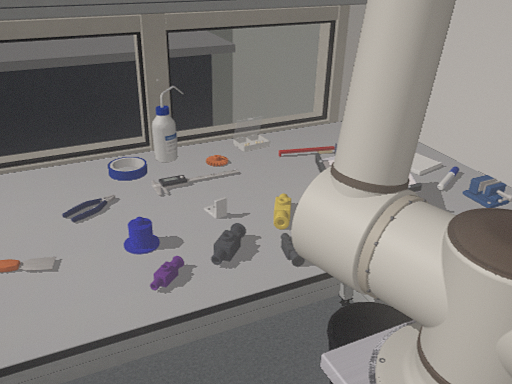

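View pics/side0.png

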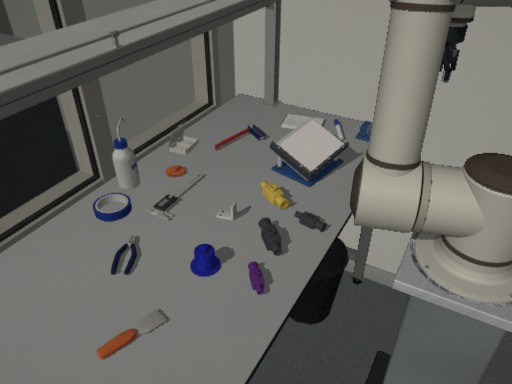

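The scene view shows the large grey valve at (228,244), the small grey look-alike at (290,249), the bracket at (218,208) and the cap at (141,235). In the side view the valve is at (270,236) and the tilted plate around (312,148).

```bash
cat > h.py <<'E'
import numpy as np,cv2
from cell import *
from scipy.spatial.transform import Rotation as R
def cam(n,s=None):
    c=calibration(n);K=np.array(c["intrinsics"])
    if n=="wrist":
        T=np.eye(4);T[:3,:3]=R.from_rotvec(s["orientation"]).as_matrix();T[:3,3]=s["tcp_pos"]
        return K,T@np.array(c["hand_eye"])
    return K,np.array(c["pose"])
def ray(C,p):
    K,T=C;d=T[:3,:3]@np.linalg.inv(K)@[p[0],p[1],1];return T[:3,3],d/np.linalg.norm(d)
def plane(C,p,z):
    o,d=ray(C,p);return o+d*(z-o[2])/d[2]
def tri(obs):
    A=np.zeros((3,3));b=np.zeros(3);rs=[ray(*o) for o in obs]
    for o,d in rs:
        P=np.eye(3)-np.outer(d,d);A+=P;b+=P@o
    x=np.linalg.solve(A,b);return x,max(np.linalg.norm(np.cross(x-o,d)) for o,d in rs)
def proj(C,X):
    K,T=C;x=T[:3,:3].T@(np.asarray(X)-T[:3,3]);x=K@x;return x[:2]/x[2]
E
python3 - <<'E'
from h import *
np.set_printoptions(precision=4,suppress=True)
a,b=cam("scene"),cam("side")
for n,p,q in(("valve",(228,244),(270,236)),("small",(290,249),(312,221)),("bracket",(218,210),(229,213)),("cap",(141,238),(205,263)),("purple",(167,273),(257,277)),("yellow",(283,211),(275,195))):print(n,tri([(a,p),(b,q)]))
for p in((315,120),(348,147),(318,178),(272,150)):print(plane(b,p,.072))
s=sense();print(R.from_rotvec(s["orientation"]).as_matrix())
A=cv2.imread("pics/scene0.png")[190:290,130:330];B=cv2.imread("pics/side0.png")[100:300,190:390]
cv2.imwrite("pics/c0.png",np.hstack([cv2.resize(A,None,fx=2,fy=2)[:,:], np.zeros((200,0,3),np.uint8)]))
cv2.imwrite("pics/c1.png",cv2.resize(B,None,fx=3,fy=3,interpolation=2))
E
```

```text
valve (array([0.4617, 0.179 , 0.0136]), np.float64(0.0010719370955213675))
small (array([0.3907, 0.0768, 0.0178]), np.float64(0.0012862170909930966))
bracket (array([0.6084, 0.1411, 0.0057]), np.float64(0.0007634565598929992))
cap (array([0.5549, 0.3328, 0.0101]), np.float64(0.0015692761001878264))
purple (array([0.4223, 0.3172, 0.0121]), np.float64(0.0014206581751582126))
yellow (array([0.532 , 0.015 , 0.0142]), np.float64(0.0006330888947303607))
[ 0.5795 -0.3773  0.072 ]
[ 0.4155 -0.2531  0.072 ]
[ 0.4294 -0.0451  0.072 ]
[ 0.6136 -0.1202  0.072 ]
[[-0.9196 -0.0003  0.3929]
 [-0.3929  0.0009 -0.9196]
 [-0.0001 -1.     -0.0009]]
```

View pics/c1.png

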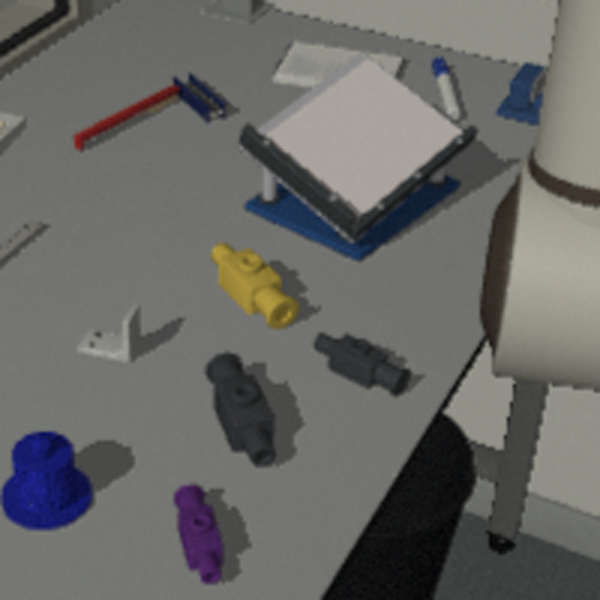

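View pics/wrist0.png

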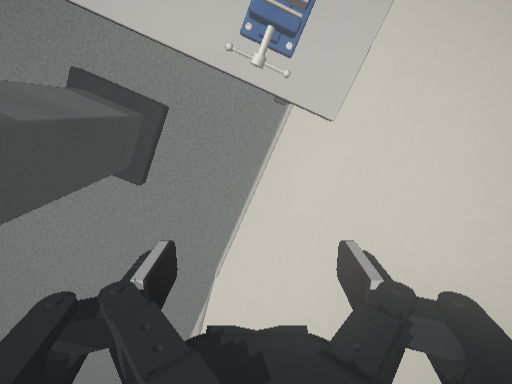

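The crop shows dark walls on both lower edges of the plate, with the low corner nearest the valves. By handedness the fence is the robot-side edge and the stop is the +y edge. The wrist view shows only the floor and the bench edge. Next I'll move above the plate.

```bash
python3 -m handwheel '[[-0.031,-0.008,-0.021,0,0,0,0],[-0.031,-0.008,-0.021,0,0,0,0],[-0.031,-0.008,-0.021,0,0,0,0],[-0.031,-0.008,-0.021,0,0,0,0],[-0.031,-0.008,-0.021,0,0,0,0],[-0.031,-0.008,-0.021,0,0,0,0],[-0.031,-0.008,-0.021,0,0,0,0],[-0.031,-0.008,-0.021,0,0,0,0],[-0.031,-0.008,-0.021,0,0,0,0],[-0.031,-0.008,-0.021,0,0,0,0],[-0.031,-0.008,-0.021,0,0,0,0],[-0.031,-0.008,-0.021,0,0,0,0]]'
python3 -m handwheel '[[0,0,0,0,-6.7,0,0],[0,0,0,0,-6.7,0,0],[0,0,0,0,-6.7,0,0],[0,0,0,0,-6.7,0,0],[0,0,0,0,-6.7,0,0],[0,0,0,0,-6.7,0,0],[0,0,0,0,-6.7,0,0],[0,0,0,0,-6.7,0,0],[0,0,0,0,-6.7,0,0],[0,0,0,0,-6.7,0,0],[0,0,0,0,0,0,0],[0,0,0,0,0,0,0]]'
python3 - <<'E'
from h import *
s=sense();i=snapshot("wrist");cv2.imwrite("pics/w1.png",i);np.save("pics/w1.npy",np.r_[s["tcp_pos"],s["orientation"]]);print(s["time_s"],s["q"],s["tcp_pos"],R.from_rotvec(s["orientation"]).as_matrix())
cv2.imwrite("pics/scene1.png",snapshot("scene"))
E
```

```text
time_s: 1.15
tcp_pos: [0.4695, -0.149, 0.3277]
orientation: [-0.409, 1.999, -1.999]
contact_force: [-0.3, -0.9, -0.5]
gripper_width: 0.0851
time_s: 2.15
tcp_pos: [0.4689, -0.1508, 0.3272]
orientation: [-1.209, 1.21, -1.21]
contact_force: [1.2, -0.4, 0.6]
gripper_width: 0.0853
2.15 [-4.67756743e-01 -3.70821267e-02  1.44427805e+00  9.17273580e-05
  1.73472442e+00 -4.66439432e-01] [ 0.46893445 -0.15080562  0.32717261] [[-1.30238458e-03 -2.51681645e-04  9.99999120e-01]
 [-9.99999126e-01  2.28524844e-04 -1.30232707e-03]
 [-2.28196871e-04 -9.99999942e-01 -2.51979052e-04]]
```

View pics/w1.png

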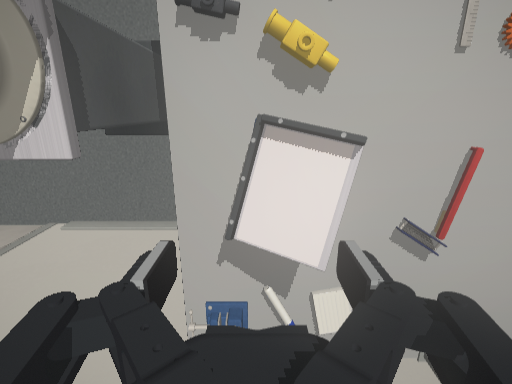

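The plate is seen from above: the fence on the left from about (260,118) to (230,238), the end stop at the top from (260,120) to (365,140), and the open high corner at (325,268). Next I'll shift for a second viewpoint that also shows the valve.

```bash
python3 -m handwheel '[[-0.04,0,0,0,0,0,0],[-0.04,0,0,0,0,0,0],[-0.04,0,0,0,0,0,0],[-0.04,0,0,0,0,0,0],[0,0,0,0,0,0,0],[0,0,0,0,0,0,0]]'
python3 - <<'E'
from h import *
s=sense();i=snapshot("wrist");cv2.imwrite("pics/w2.png",i);np.save("pics/w2.npy",np.r_[s["tcp_pos"],s["orientation"]]);print(s["time_s"],s["tcp_pos"])
E
```

```text
time_s: 2.75
tcp_pos: [0.4684, 0.011, 0.3275]
orientation: [-1.211, 1.206, -1.207]
contact_force: [0.9, -1.0, 0.5]
gripper_width: 0.0853
2.75 [0.46843255 0.01096667 0.3274953 ]
```

View pics/w2.png

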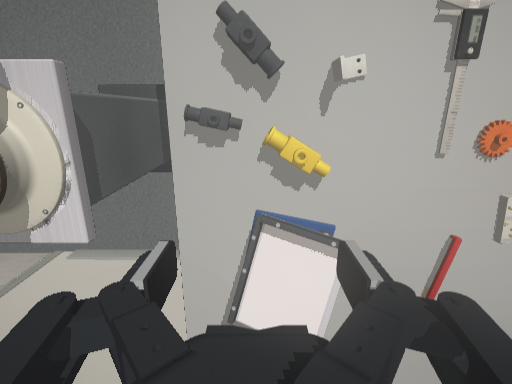

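The second view shows the grey valve from (228,8) to (275,70), the bracket at (352,67), the look-alikes, and the plate's low corner at about (260,218). Now I'll measure the plate corners on one enlarged montage and compute valve axis points.

Run:
```python
from h import *
c=np.zeros((600,800,3),np.uint8)
def put(n,x0,y0,w,h,f,X,Y):
    i=cv2.imread(n)[y0:y0+h,x0:x0+w];c[Y:Y+h*f,X:X+w*f]=cv2.resize(i,None,fx=f,fy=f,interpolation=cv2.INTER_CUBIC)
put("pics/w1.png",220,105,150,170,3,0,0)
put("pics/side0.png",265,113,87,75,4,452,0)
put("pics/w2.png",225,205,115,75,3,452,310)
cv2.imwrite("pics/m.png",c)
a,b=cam("scene"),cam("side")
g=lambda p:dict(tcp_pos=p[:3],orientation=p[3:])
W2=cam("wrist",g(np.load("pics/w2.npy")))
for n,C,roi,th in(("w2",W2,(205,0,90,85),75),("scene0",a,(205,218,45,50),70),("side0",b,(255,212,32,48),70)):
    i=cv2.imread(f"pics/{n}.png").max(2);x,y,w,h=roi
    m=(i[y:y+h,x:x+w]<th).astype(np.uint8);k=cv2.findContours(m,0,2)[0];k=max(k,key=cv2.contourArea)
    r=cv2.boxPoints(cv2.minAreaRect(k))+[x,y];M=cv2.moments(k);ct=(M["m10"]/M["m00"]+x,M["m01"]/M["m00"]+y)
    print(n,cv2.contourArea(k),np.round(ct,1),r.round(1).tolist(),plane(C,ct,.02));
    print([plane(C,p,.02)[:2].round(4).tolist() for p in r])
```

```text
w2 240.0 [249.6  52.6] [[224.8, 32.0], [238.2, 20.1], [280.0, 67.2], [266.6, 79.1]] [0.45677255 0.16479441 0.02      ]
[[0.4209, 0.1917], [0.4406, 0.2069], [0.5025, 0.1452], [0.4826, 0.1285]]
scene0 58.5 [237.1 243. ] [[225.7, 256.6], [240.8, 229.3], [246.5, 232.5], [231.4, 259.8]] [0.4473726  0.16598389 0.02      ]
[[0.414, 0.2047], [0.4908, 0.1382], [0.475, 0.1325], [0.4002, 0.1989]]
side0 499.5 [270.8 236. ] [[255.0, 221.4], [271.3, 214.4], [287.0, 251.0], [270.7, 258.0]] [0.45751441 0.18302851 0.02      ]
[[0.5204, 0.1521], [0.4968, 0.1051], [0.3978, 0.2125], [0.421, 0.2529]]
```

View pics/m.png

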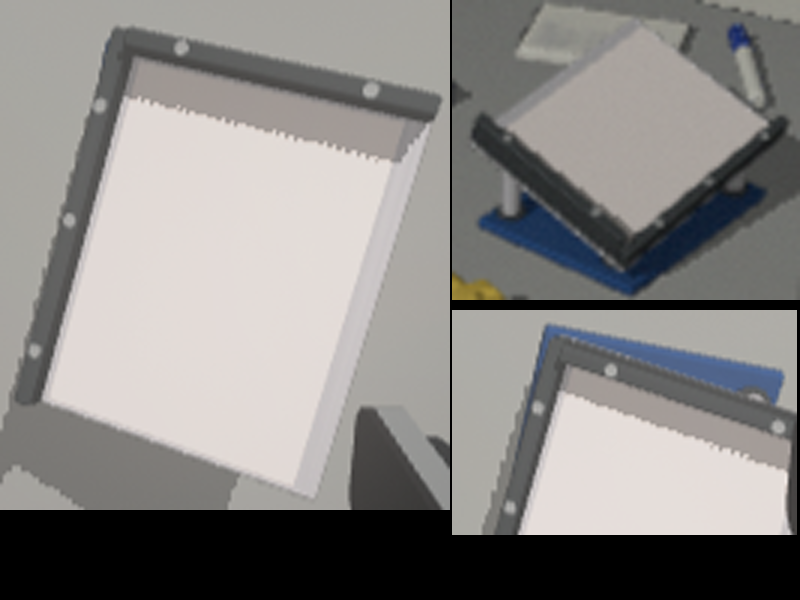

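The montage shows the wall bolts in all three views, which gives me corresponding points to triangulate. The strip on the right-hand edge is to be checked against the geometry.

Run:
```python
from h import *
np.set_printoptions(precision=4,suppress=True)
b=cam("side");g=lambda p:dict(tcp_pos=p[:3],orientation=p[3:])
W1=cam("wrist",g(np.load("pics/w1.npy")));W2=cam("wrist",g(np.load("pics/w2.npy")))
pts=dict(B1=((280.3,120.7),(277.7,225),(301.3,166)),B2=((343.7,135),(333.7,244),(279,147.5)),F1=((253,140),(253.7,237.7),(317.3,170)),F2=((243,178.3),(244.3,270.7),(329.5,158.8)),F3=((231.3,222),None,(344.5,145.5)),HC=((324.3,270.7),None,(312,118.5)))
P={}
for k,v in pts.items():
    x,e=tri([(C,p) for C,p in zip((W1,W2,b),v) if p]);P[k]=x;print(k,x,e, tri([(W1,v[0]),(b,v[2])])[0])
y=P["F1"]-P["F3"];y/=np.linalg.norm(y);x=P["B2"]-P["B1"];x/=np.linalg.norm(x);print("x.y",x@y,"y",y,"x",x)
z=np.cross(x,y);z/=np.linalg.norm(z);print("z",z,np.degrees(np.arccos(z[2])))
# nominal: tilt from text, yaw from measurement. axes with xz=-... x rises 20deg, y falls 11
yaw=np.arctan2(y[1],y[0])-np.pi/2
for lab,yy in(("y",y),):
    # y elevation -11deg, x elevation +20deg, orthonormal
    ya=np.arctan2(yy[1],yy[0]);Y=np.r_[np.cos(np.radians(11))*np.array([np.cos(ya),np.sin(ya)]),-np.sin(np.radians(11))]
    h=np.array([np.cos(ya-np.pi/2),np.sin(ya-np.pi/2),0]);Z0=np.cross(h,Y)
    t=np.arcsin(np.sin(np.radians(20))/Z0[2]);X=h*np.cos(t)+Z0*np.sin(t);Z=np.cross(X,Y)
    Rp=np.c_[X,Y,Z];print(Rp,np.degrees(np.arccos(Z[2])),np.degrees(ya))
Rm=np.c_[x,np.cross(z,x),z]
print(Rm)
B=(P["B1"]+P["B2"])/2
for RR in(Rp,Rm):
    # origin: fence bolts at x=-75,z=16 ; stop bolts y=95,z=24
    F=np.mean([P[k]@RR for k in("F1","F2","F3")],0);S=np.mean([P[k]@RR for k in("B1","B2")],0)
    print("F",F,"S",S,"HC",P["HC"]@RR)
    o=RR@np.array([F[0]+.075,S[1]-.095,((F[2]-.016)*3+(S[2]-.024)*2)/5]);print("origin",o)
    for k in P:print(k,(P[k]-o)@RR)
    for q in((-.07,-.1,0),(.08,-.1,0),(-.07,.09,0),(.08,.09,0)):
        w=o+RR@q;print(q,w,proj(W1,w),proj(b,w))
np.save("pics/plate.npy",np.c_[Rp,RR@np.zeros(3)])
```

```text
B1 [ 0.502  -0.093   0.0631] 0.0002415307313452088 [ 0.5019 -0.0929  0.0631]
B2 [ 0.5853 -0.1105  0.0937] 0.00016155021068656837 [ 0.5852 -0.1104  0.0936]
F1 [ 0.4626 -0.1231  0.0453] 0.0014273613556995573 [ 0.4621 -0.1222  0.0453]
F2 [ 0.4471 -0.1793  0.0589] 0.0007001992423362112 [ 0.4468 -0.1789  0.0589]
F3 [ 0.427  -0.2444  0.0779] 0.0023095766892844345 [ 0.427  -0.2444  0.0779]
HC [ 0.5672 -0.3095  0.1096] 0.002394645186854713 [ 0.5672 -0.3095  0.1096]
x.y -0.012598558903705391 y [ 0.2729  0.929  -0.25  ] x [ 0.9212 -0.1933  0.3377]
z [-0.2655  0.3225  0.9086] 24.689582445774075
[[ 0.9181  0.2767 -0.2839]
 [-0.2004  0.9418  0.2698]
 [ 0.342  -0.1908  0.9201]] 23.05689848263474 73.6296880492608
[[ 0.9212  0.2845 -0.2655]
 [-0.1933  0.9266  0.3225]
 [ 0.3377 -0.2458  0.9086]]
F [ 0.4664 -0.06   -0.1198] S [ 0.5463  0.0396 -0.1096] HC [ 0.6203 -0.1555 -0.1436]
origin [ 0.52   -0.197   0.0715]
B1 [-0.0403  0.0946  0.0254]
B2 [0.0501 0.0954 0.0252]
F1 [-0.0765  0.0588  0.0121]
F2 [-0.0748 -0.0011  0.0138]
F3 [-0.0737 -0.0716  0.0195]
HC [ 0.0789 -0.1001 -0.0087]
(-0.07, -0.1, 0) [ 0.
[... 225 characters left out ...]
]
(0.08, 0.09, 0) [ 0.6184 -0.1283  0.0817] [363.5464 147.2282] [271.9133 145.7278]
F [ 0.4662 -0.0571 -0.1219] S [ 0.5469  0.0412 -0.1059] HC [ 0.6194 -0.1523 -0.1508]
origin [ 0.519  -0.1979  0.0736]
B1 [-0.0395  0.095   0.0288]
B2 [0.0509 0.095  0.0288]
F1 [-0.0759  0.0603  0.0133]
F2 [-0.0748  0.0004  0.0117]
F3 [-0.0743 -0.0703  0.0133]
HC [ 0.0782 -0.0985 -0.016 ]
(-0.07, -0.1, 0) [ 0.426  -0.2771  0.0746] [230.163 240.872] [347.483  142.2116]
(0.08, -0.1, 0) [ 0.5642 -0.3061  0.1252] [323.3032 275.1649] [312.0576 114.6786]
(-0.07, 0.09, 0) [ 0.4801 -0.101   0.0279] [264.2329 125.1973] [308.308  176.6625]
(0.08, 0.09, 0) [ 0.6183 -0.13    0.0785] [362.5109 148.1322] [272.1687 146.408 ]
```

The plate frame is consistent: tilt 23–25° measured, origin about (0.520,-0.197,0.0715), which matches the stated 72 mm, and the corners reproject within 2–3 px. Now I'll hover over the valve with the jaws turned to about 45°.

```bash
python3 -m handwheel '[[-0.028,0.021,-0.0015,0,0,0,0],[-0.028,0.021,-0.0015,0,0,0,0],[-0.028,0.021,-0.0015,0,0,0,0],[-0.028,0.021,-0.0015,0,0,0,0],[-0.028,0.021,-0.0015,0,0,0,0],[-0.028,0.021,-0.0015,0,0,0,0],[0,0,0,0,-7,0,0],[0,0,0,0,-7,0,0],[0,0,0,0,-7,0,0],[0,0,0,0,-7,0,0],[0,0,0,0,-7,0,0],[0,0,0,0,-7,0,0]]'
python3 -m handwheel '[[0,0,0,0,-3,0,0],[0,0,0,0,0,0,0],[0,0,0,0,0,0,0]]'
python3 - <<'E'
from h import *
s=sense();i=snapshot("wrist");cv2.imwrite("pics/w3.png",i);np.save("pics/w3.npy",np.r_[s["tcp_pos"],s["orientation"]]);print(s["time_s"],s["tcp_pos"],s["q"])
E
```

```text
time_s: 3.8
tcp_pos: [0.4598, 0.1757, 0.2011]
orientation: [-1.471, 0.651, -0.651]
contact_force: [0.0, -0.8, 0.1]
gripper_width: 0.0854
time_s: 4.05
tcp_pos: [0.4596, 0.1761, 0.2012]
orientation: [-1.482, 0.616, -0.616]
contact_force: [0.1, -0.3, 0.2]
gripper_width: 0.0855
4.05 [0.45963412 0.17610642 0.20121014] [ 2.09250088e-01 -1.04577825e-02  1.66994372e+00 -4.09012200e-05
  1.48232452e+00 -5.73705485e-01]
```

View pics/w3.png

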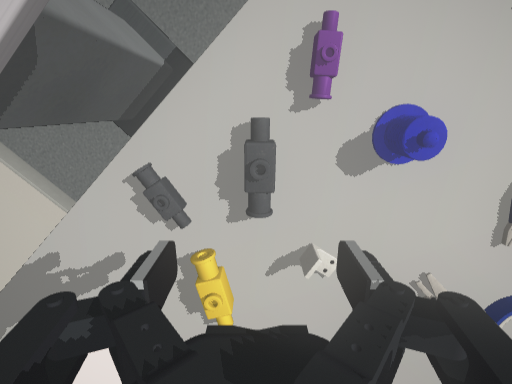

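The valve lies almost aligned between the jaws, with its block at (244–276, 142–193), its ends at rows 117 and 217, and its boss at (259,170). Next I'll refine axis, centre and height.

Run:
```python
from h import *
np.set_printoptions(precision=4,suppress=True)
g=lambda p:dict(tcp_pos=p[:3],orientation=p[3:])
W2=cam("wrist",g(np.load("pics/w2.npy")));W3=cam("wrist",g(np.load("pics/w3.npy")));b=cam("side")
print("boss",tri([(W2,(248,35)),(W3,(259,170))]),tri([(b,(190+243/3,100+393/3)),(W3,(259,170))]))
i=cv2.imread("pics/w3.png").max(2)
sub=i[110:222,235:285];print("row170",i[170,232:292]);print("row125",i[125,232:292]);print("row212",i[212,232:292]);print("col259",i[108:226,259])
m=np.zeros_like(i);m[112:222,236:290]=(i[112:222,236:290]<92)
n,l,st,ce=cv2.connectedComponentsWithStats(m);k=1+st[1:,4].argmax();m=(l==k).astype(np.uint8)
for y in range(114,222,4):
    x=np.where(m[y])[0];print(y,(x.min(),x.max()) if len(x) else None,end=";")
r=cv2.minAreaRect(cv2.findContours(m,0,2)[0][0]);print(r,st[k])
```

```text
boss (array([0.4547, 0.184 , 0.0407]), np.float64(0.00028212993661176096)) (array([0.4559, 0.1837, 0.0374]), np.float64(0.000935193982865823))
row170 [130 130 130 130 130 129 129 129 129 130 129 129  96  78  78  78  77  76
  90  93  94  97  99  94  83  78  78  78  78  78  78  77  76  76  92  94
  97  98  96  97  98  99  99 130 180 180 180 180 180 180 180 181 180 181
 182 182 182 182 182 182]
row125 [181 181 181 181 181 181 150 131 132 131 132 131 132 131 131 131 131 131
 114  77  77  80  84  87  88  91  94  96  99 100 102 103 104 105 103 102
 100  97 181 180 181 181 181 180 181 181 181 181 181 180 181 181 181 181
 181 181 181 181 181 181]
row212 [130 130 131 130 130 131 131 131 131 131 130 130 131 125  73  75  78  79
  79  79  80  79  82  85  88  88  91  93  95  96  96  97  98  96  93  93
  88  88  93  97 112 181 181 181 181 181 181 182 183 182 182 183 183 182
 182 183 182 183 183 183]
col259 [181 181 181 181 181 181 181 180 180 137 102  97  98 100  98  97  97  96
  96  96  95  95  95  94  94  95  93  93  93  93  92  91  91  85  87  97
 100  98  97  97  97  97  97  97  98 101  99  97
[... 602 characters left out ...]
4(246));154 (np.int64(245), np.int64(246));158 (np.int64(245), np.int64(261));162 (np.int64(245), np.int64(253));166 (np.int64(245), np.int64(251));170 (np.int64(245), np.int64(250));174 (np.int64(245), np.int64(252));178 (np.int64(245), np.int64(257));182 (np.int64(245), np.int64(259));186 (np.int64(245), np.int64(263));190 (np.int64(245), np.int64(260));194 (np.int64(248), np.int64(256));198 (np.int64(248), np.int64(257));202 (np.int64(248), np.int64(257));206 (np.int64(248), np.int64(257));210 (np.int64(246), np.int64(257));214 (np.int64(247), np.int64(258));218 None;((257.53240966796875, 167.2053985595703), (28.853525161743164, 98.04080963134766), 2.337306022644043) [244 118  30  99 908]
```

Run:
```python
from h import *
np.set_printoptions(precision=4,suppress=True)
p=np.load("pics/w3.npy");s=dict(tcp_pos=p[:3],orientation=p[3:]);W=cam("wrist",s);Rt=R.from_rotvec(p[3:]).as_matrix()
i=cv2.imread("pics/w3.png").max(2)
m=np.zeros_like(i);m[112:224,236:290]=(i[112:224,236:290]<116)
n,l,st,ce=cv2.connectedComponentsWithStats(m);m=l==1+st[1:,4].argmax()
T=lambda u,v,z:Rt.T@(plane(W,(u,v),z)-p[:3])
mid=[]
for y in range(116,222,5):
    x=np.where(m[y])[0]
    if len(x):
        z=.034 if 142<=y<=192 else .021
        L,Q=T(x.min()-.5,y,z),T(x.max()+.5,y,z);mid.append((L+Q)/2);print(y,x.min(),x.max(),"w",(Q-L)[2],"mid x,z",mid[-1][[0,2]])
mid=np.array(mid);f=np.polyfit(mid[:,0],mid[:,2],1);print(f,np.degrees(np.arctan(f[0])))
ys=np.where(m.any(1))[0];print(ys.min(),ys.max());
for z in(.01,.021,.032):print(T(259,ys.min()-.5,z)[0],T(259,ys.max()+.5,z)[0])
print("boss",Rt.T@(np.array([.4547,.184,.0407])-p[:3]))
print(Rt)
```

```text
121 251 269 w 0.021597926083204964 mid x,z [-0.0616  0.003 ]
126 250 269 w 0.022852076215839207 mid x,z [-0.0561  0.0024]
131 250 269 w 0.02297062914663264 mid x,z [-0.0505  0.0024]
136 250 269 w 0.02309041855953578 mid x,z [-0.0449  0.0025]
141 245 273 w 0.033656746165586886 mid x,z [-0.0392  0.0019]
146 244 275 w 0.03582794193313758 mid x,z [-0.035   0.0024]
151 244 275 w 0.03601775037264459 mid x,z [-0.0295  0.0024]
156 244 275 w 0.036209580648892015 mid x,z [-0.0238  0.0024]
161 244 275 w 0.036403465239720406 mid x,z [-0.0181  0.0024]
166 244 274 w 0.03545583845853036 mid x,z [-0.0123  0.0019]
171 244 274 w 0.03564774295703888 mid x,z [-0.0065  0.0019]
176 244 274 w 0.035841736124197596 mid x,z [-0.0006  0.0019]
181 244 274 w 0.036037852245867766 mid x,z [0.0054 0.0019]
186 244 274 w 0.036236126362450674 mid x,z [0.0114 0.0019]
191 245 273 w 0.034085846255740446 mid x,z [0.0175 0.002 ]
196 248 270 w 0.02832673608436267 mid x,z [0.0278 0.0021]
201 248 269 w 0.027246820161372698 mid x,z [0.0343 0.0015]
206 248 269 w 0.02740010141769588 mid x,z [0.0409 0.0015]
211 245 272 w 0.03507014900944121 mid x,z [0.0475 0.0015]
216 249 267 w 0.023933096926820944 mid x,z [0.0542 0.0009]
[-0.0112  0.002 ] -0.641666959132157
118 217
-0.06516949055043954 0.06071150037150615
-0.06547338017900589 0.05625247801548695
-0.06577726980757226 0.05179345565946774
boss [-0.0091  0.1605  0.0021]
[[ 0.7054 -0.0002  0.7088]
 [-0.7088 -0.0001  0.7054]
 [-0.0001 -1.     -0.0002]]
```

Width 36 mm, length about 119 mm, and boss top 41 mm all match the description. Axis error is under 1°, so I'll descend and grasp.

```bash
python3 -m handwheel '[[-0.008,0.036,0.002,0,0,0,0],[0,0.036,0,0,0,0,0],[0,0.036,0,0,0,0,0],[0,0.036,0,0,0,0,0],[0,0.03,0,0,0,0,0],[0,0.012,0,0,0,0,0],[0,0.008,0,0,0,0,0],[0,0,0,0,0,0,0],[0,0,0,0,0,0,0]]'
python3 -m handwheel '[[0,0,0,0,0,0,1],[0,0,0,0,0,0,1],[0,0,0,0,0,0,1],[0,0,0,0,0,0,1],[0,0,0,0,0,0,1],[0,0,0,0,0,0,1],[0,0,0,0,0,0,1],[0,0,0,0,0,0,1],[0,0,0,0,0,0,1],[0,0,0,0,0,0,1]]'
```

```text
time_s: 4.85
tcp_pos: [0.4554, 0.1841, 0.008]
orientation: [-1.482, 0.613, -0.613]
contact_force: [0.4, -0.1, 0.8]
gripper_width: 0.0853
time_s: 5.68
tcp_pos: [0.4553, 0.1843, 0.0081]
orientation: [-1.482, 0.611, -0.613]
contact_force: [-1.7, -0.2, 8.5]
gripper_width: 0.0348
```

```bash
python3 -m handwheel '[[0,-0.01,0,0,0,0,1],[0,-0.03,0,0,0,0,1],[0,-0.04,0,0,0,0,1],[0,-0.04,0,0,0,0,1],[0,-0.04,0,0,0,0,1],[0,-0.04,0,0,0,0,1],[0,-0.03,0,0,0,0,1],[0,0,0,0,0,0,1]]'
cat > plan.py <<'E'
from h import *
np.set_printoptions(precision=4,suppress=True)
y=np.array([.2729,.929]);ya=np.arctan2(y[1],y[0])
Y=np.r_[np.cos(np.radians(11))*np.array([np.cos(ya),np.sin(ya)]),-np.sin(np.radians(11))]
h=np.array([np.cos(ya-np.pi/2),np.sin(ya-np.pi/2),0]);Z0=np.cross(h,Y);t=np.arcsin(np.sin(np.radians(20))/Z0[2])
X=h*np.cos(t)+Z0*np.sin(t);Z=np.cross(X,Y);Rp=np.c_[X,Y,Z];o=np.array([.52,-.197,.0715]);Rg=np.c_[-Y,-Z,X]
if __name__=="__main__":
    s=sense();Rt=R.from_rotvec(s["orientation"]).as_matrix();p=s["tcp_pos"]
    print("t",s["time_s"],"w",s["gripper_width"],"q",s["q"],"F",s["contact_force"])
    rv=np.degrees(R.from_matrix(Rt.T@Rg).as_rotvec());print("turn",rv,np.linalg.norm(rv))
    for d in(.12,.03,.012,.01):
        T=o+Rp@[.005,-.02,d];print(d,"world",T,"shift now axes",Rt.T@(T-p),"goal axes",Rg.T@(T-p))
    print("plate coords tcp",Rp.T@(p-o))
E
python3 plan.py
```

```text
time_s: 6.35
tcp_pos: [0.4563, 0.1846, 0.2446]
orientation: [-1.477, 0.606, -0.618]
contact_force: [1.5, 1.1, 0.1]
gripper_width: 0.0351
t 6.35 w 0.03507314291603363 q [ 0.2277 -0.0339  1.6054  0.0001  1.5609 -0.5602] F [1.5269 1.1229 0.1422]
turn [ 11.9025  58.6227 -20.6308] 63.27657534590704
0.12 world [ 0.485  -0.1845  0.1874] shift now axes [ 0.2804  0.0566 -0.2418] goal axes [0.3287 0.1603 0.0807]
0.03 world [ 0.5105 -0.2087  0.1046] shift now axes [ 0.3152  0.1396 -0.2417] goal axes [0.3287 0.2503 0.0807]
0.012 world [ 0.5157 -0.2136  0.0881] shift now axes [ 0.3222  0.1562 -0.2416] goal axes [0.3287 0.2683 0.0807]
0.01 world [ 0.5162 -0.2141  0.0862] shift now axes [ 0.3229  0.158  -0.2416] goal axes [0.3287 0.2703 0.0807]
plate coords tcp [-0.0757  0.3087  0.2803]
```

```bash
python3 -m handwheel '[[0.028,0.0057,-0.0242,0,0,0,1],[0.028,0.0057,-0.0242,0,0,0,1],[0.028,0.0057,-0.0242,0,0,0,1],[0.028,0.0057,-0.0242,0,0,0,1],[0.028,0.0057,-0.0242,0,0,0,1],[0.028,0.0057,-0.0242,0,0,0,1],[0.028,0.0057,-0.0242,0,0,0,1],[0.028,0.0057,-0.0242,0,0,0,1],[0.028,0.0057,-0.0242,0,0,0,1],[0.028,0.0057,-0.0242,0,0,0,1],[0,0,0,0,0,0,1]]'
python3 -m handwheel '[[0,0,0,1.3,6.5,-2.3,1],[0,0,0,1.3,6.5,-2.3,1],[0,0,0,1.3,6.5,-2.3,1],[0,0,0,1.3,6.5,-2.3,1],[0,0,0,1.3,6.5,-2.3,1],[0,0,0,1.3,6.5,-2.3,1],[0,0,0,1.3,6.5,-2.3,1],[0,0,0,1.3,6.5,-2.3,1],[0,0,0,1.3,6.5,-2.3,1],[0,0,0,0,0,0,1],[0,0,0,0,0,0,1]]'
python3 plan.py
python3 - <<'E'
from h import *
a=snapshot("wrist");b=snapshot("side")[90:210,220:400]
c=np.zeros((384+0,512+288,3),np.uint8);c[:,:512]=a;c[:192,512:]=cv2.resize(b,(288,192));cv2.imwrite("pics/w4.png",c)
E
```

```text
time_s: 7.27
tcp_pos: [0.4821, -0.1899, 0.1794]
orientation: [-1.483, 0.616, -0.614]
contact_force: [-0.7, 0.8, -1.9]
gripper_width: 0.0346
time_s: 8.18
tcp_pos: [0.4826, -0.1842, 0.1807]
orientation: [-1.017, 1.011, -1.695]
contact_force: [-0.3, 0.4, -0.4]
gripper_width: 0.0351
t 8.1833 w 0.035054700937198646 q [-0.4299 -0.1724  1.9108 -0.1559  1.0347 -0.1333] F [-0.2611  0.4071 -0.3816]
turn [0.5756 0.6363 0.2682] 0.8990166696022862
0.12 world [ 0.485  -0.1845  0.1874] shift now axes [ 0.001  -0.0054  0.0045] goal axes [ 0.0009 -0.0054  0.0046]
0.03 world [ 0.5105 -0.2087  0.1046] shift now axes [0.0005 0.0846 0.0054] goal axes [0.0009 0.0846 0.0046]
0.012 world [ 0.5157 -0.2136  0.0881] shift now axes [0.0005 0.1026 0.0056] goal axes [0.0009 0.1026 0.0046]
0.01 world [ 0.5162 -0.2141  0.0862] shift now axes [0.0005 0.1046 0.0056] goal axes [0.0009 0.1046 0.0046]
plate coords tcp [ 0.0004 -0.0191  0.1146]
```

View pics/w4.png

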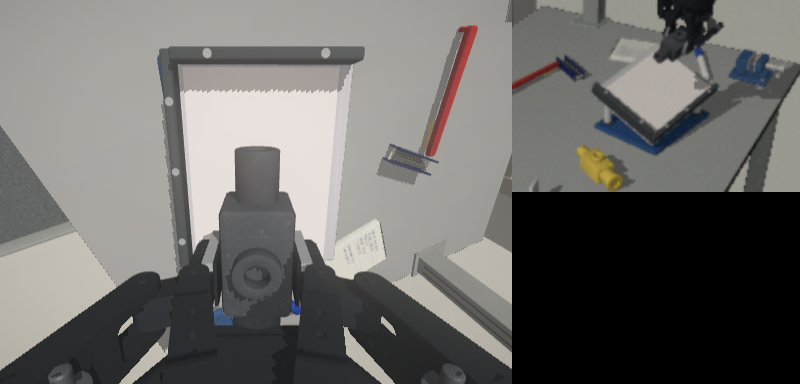

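The valve is held squarely and parallel to the fence, with the plate, stop and fence all clear below it. Next I'll descend along the plate's normal.

```bash
python3 -m handwheel '[[0,0.02,0.005,0.6,0.6,0.3,1],[0,0.03,0,0,0,0,1],[0,0.025,0,0,0,0,1],[0,0.01,0,0,0,0,1],[0,0.005,0,0,0,0,1],[0,0,0,0,0,0,1],[0,0,0,0,0,0,1]]'; python3 plan.py | grep -E "plate|turn"
python3 -m handwheel '[[0,0.004,0,0,0,0,1],[0,0,0,0,0,0,1],[0,0,0,0,0,0,1]]'; python3 plan.py | grep plate
```

```text
time_s: 8.87
tcp_pos: [0.5129, -0.2104, 0.1002]
orientation: [-0.996, 1.011, -1.706]
contact_force: [-0.4, 0.0, 0.3]
gripper_width: 0.0348
turn [-0.0668 -0.2313  0.0474] 0.24535242817011815
plate coords tcp [ 0.006  -0.0201  0.0248]
time_s: 9.12
tcp_pos: [0.5139, -0.2113, 0.0961]
orientation: [-0.996, 1.011, -1.706]
contact_force: [0.5, -0.1, 0.4]
gripper_width: 0.0347
plate coords tcp [ 0.0057 -0.0198  0.0205]
```

```bash
python3 -m handwheel '[[0,0.004,0,0,0,0,1],[0,0.003,0,0,0,0,1],[0,0,0,0,0,0,1],[0,0,0,0,0,0,1]]'|grep -E 'force|tcp'
python3 -m handwheel '[[0,0.002,0,0,0,0,1],[0,0,0,0,0,0,1],[0,0,0,0,0,0,1]]'|grep -E 'force|tcp'
python3 plan.py | grep plate
python3 -c "
from h import *
a=snapshot('wrist')[60:384,130:400];b=snapshot('side')[90:210,220:400]
c=np.zeros((486,405+390,3),np.uint8);c[:,:405]=cv2.resize(a,(405,486));c[:260,405:]=cv2.resize(b,(390,260));cv2.imwrite('pics/w5.png',c)"
```

```text
tcp_pos: [0.5157, -0.2132, 0.0887]
contact_force: [0.3, -0.1, -0.4]
tcp_pos: [0.5163, -0.2138, 0.0871]
contact_force: [-0.7, -0.2, -0.5]
plate coords tcp [ 0.0053 -0.0198  0.0109]
```

View pics/w5.png

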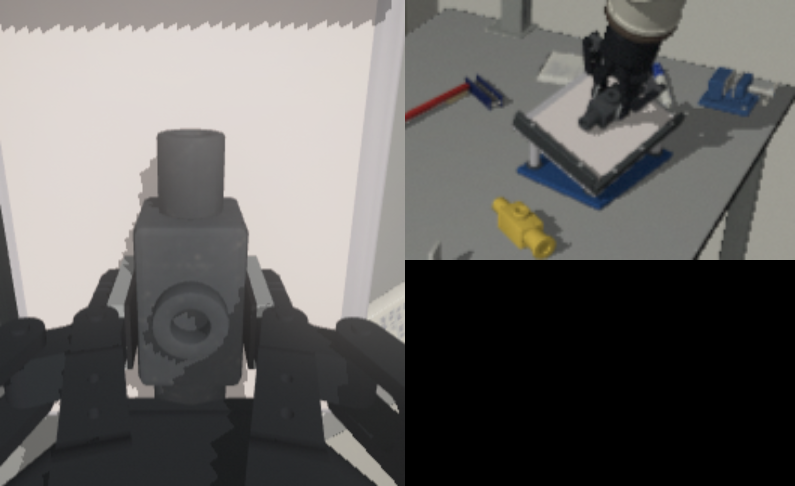

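The valve is just above the plate, inside its edges, with a narrow shadow beside it. I'll take 1 mm steps until contact shows.

```bash
for k in 1 2; do python3 -m handwheel '[[0,0.001,0,0,0,0,1],[0,0,0,0,0,0,1],[0,0,0,0,0,0,1]]'|grep -E 'force'; done; python3 plan.py | grep -E "plate|F"
```

```text
contact_force: [-0.2, 0.2, -0.9]
contact_force: [-0.1, -0.5, -0.5]
t 10.3 w 0.0350708276416058 q [-0.4642  0.0059  1.9577 -0.1611  0.7972 -0.1178] F [-0.1117 -0.5124 -0.4905]
plate coords tcp [ 0.0053 -0.0198  0.0089]
```

```bash
python3 -m handwheel '[[0,0.001,0,0,0,0,1],[0,0,0,0,0,0,1],[0,0,0,0,0,0,1]]'|grep -E 'force'; python3 -m handwheel '[[0,0.001,0,0,0,0,1],[0,0,0,0,0,0,1],[0,0,0,0,0,0,1]]'|grep -E 'force'; python3 plan.py | grep -E "plate|F"
```

```text
contact_force: [-3.5, 3.5, 7.5]
contact_force: [-7.7, 5.3, 19.2]
t 10.8 w 0.03525405737665984 q [-0.4645  0.0081  1.9568 -0.1614  0.7933 -0.1175] F [-7.6606  5.32   19.1739]
plate coords tcp [ 0.0066 -0.0201  0.0081]
```

Contact is clear at the expected height. I'll relax by 1 mm, release, and withdraw along the normal.

```bash
python3 -m handwheel '[[0,-0.0015,0,0,0,0,1],[0,0,0,0,0,0,1],[0,0,0,0,0,0,1]]'|grep force; python3 -m handwheel '[[0,0,0,0,0,0,0],[0,0,0,0,0,0,0],[0,0,0,0,0,0,0],[0,-0.02,0,0,0,0,0],[0,-0.04,0,0,0,0,0],[0,-0.04,0,0,0,0,0],[0,-0.04,0,0,0,0,0],[0,-0.03,0,0,0,0,0],[0,0,0,0,0,0,0],[0,0,0,0,0,0,0],[0,0,0,0,0,0,0],[0,0,0,0,0,0,0]]'
python3 -m handwheel '[[0,0,0,0,0,0,0],[0,0,0,0,0,0,0],[0,0,0,0,0,0,0],[0,0,0,0,0,0,0],[0,0,0,0,0,0,0],[0,0,0,0,0,0,0]]'
python3 - <<'E'
from h import *
from plan import *
s=sense();a=snapshot("wrist");cv2.imwrite("pics/w6w.png",a);W=cam("wrist",s);np.save("pics/w6.npy",np.r_[s["tcp_pos"],s["orientation"]])
b=snapshot('side');cv2.imwrite("pics/side6.png",b)
for n,q in(("stop-face end",(-.052,.09,.012)),("boss seat top",(-.052,.032,.042)),("block top fence side",(-.07,.03,.034)),("far end",(-.052,-.026,.021))):
    print(n,proj(W,o+Rp@q),proj(cam("side"),o+Rp@q))
c=np.zeros((384,800,3),np.uint8);c[:,:512]=a;c[:192,512:]=cv2.resize(b[90:210,220:400],(288,192));cv2.imwrite("pics/w6.png",c)
E
```

```text
contact_force: [0.1, 1.0, -0.1]
time_s: 12.05
tcp_pos: [0.4685, -0.1685, 0.2398]
orientation: [-0.997, 1.014, -1.705]
contact_force: [-0.9, 0.0, -0.7]
gripper_width: 0.0854
time_s: 12.55
tcp_pos: [0.4688, -0.1684, 0.2411]
orientation: [-0.996, 1.012, -1.706]
contact_force: [-0.8, -1.2, 0.2]
gripper_width: 0.0854
stop-face end [201.5097  73.0432] [304.2154 170.2707]
boss seat top [199.3827 132.534 ] [319.0361 154.1221]
block top fence side [183.4936 133.9564] [323.3383 159.1145]
far end [206.4321 183.4296] [329.4317 148.5533]
```

View pics/w6.png

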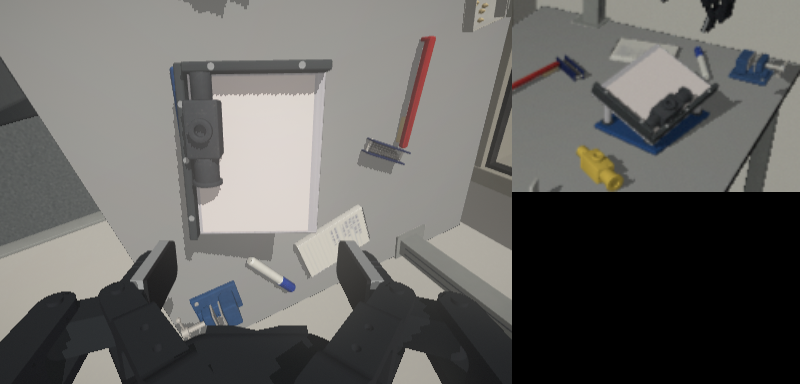

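The valve is seated. Its boss is at (200,131) against (199,133) predicted, its end is at the stop, and its far end is at about row 185 against 183. One last check that it's at rest and the bystanders are untouched, then I'll hand in.

Run:
```python
from h import *
a=cv2.imread("pics/side0.png").astype(int);b=cv2.imread("pics/side6.png").astype(int);c=snapshot("side").astype(int)
for n,(x,y,w,h) in dict(bracket=(212,198,30,26),cap=(188,242,36,34),small=(292,208,36,24)).items():print(n,np.abs(a-b)[y:y+h,x:x+w].max())
print("valve motion",np.abs(c-b)[120:185,270:350].max());s=sense();print(s["time_s"],s["contact_force"],sign_off())
```

```text
bracket 10
cap 10
small 9
valve motion 11
the job is handed in; nothing more can be done
12.7 [ 0.24804583 -0.09800898 -1.15161641] None
```

I placed the valve body on the upper part of the plate, and after release it slid by itself into the low corner, resting against both fence and end stop. The job took 12.7 s and is handed in.

- **Grasp:** I picked the large grey valve by its middle block. The finger opening read 35 mm, against 36 mm nominal.
- **Placement:** I set it down parallel to the plate, about 57 mm clear of the fence and 52 mm clear of the end stop. I lowered it in 1 mm steps until it touched, with a peak contact force of about 21 N. I then backed off 1.5 mm, opened the gripper and withdrew along the plate's normal.
- **Seated:** The boss appears within about 2 pixels of where the seat position predicts, and the valve's end is at the stop.
- **At rest:** Two side views 0.05 s or more apart show no motion beyond image noise.
- **Bystanders:** The bracket, cap and small grey look-alike are unchanged in the side view. I did not compare the purple and yellow look-alikes numerically.
- **Disagreement:** The plate's tilt measured 24.7° from the bolts against the stated 23°, so I used the stated tilt with the measured direction and position. Contact came at the expected height to within about 1 mm.

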